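# Load the drying pot and hold its lid at the vent position

## Task

Take the tall drying stick out of the rack and stand it upright in the socket in the middle of the pot, then set the bayonet lid into the pot's collar and turn it clockwise, seen from above, until its grip bar points at the two raised ribs on the pot's sides: that is the vent position, halfway to the lock. Stop there and do not push into the lock catch; the lid springs back if let go, so finish while still gripping it, holding it still at the ribs. Leave the short sticks and everything else on the bench where they are.

Things in the scene. Friction and masses are not known exactly. Their poses are not given: they have to be found in the camera images.
- pot: Drying pot of bare aluminium, 120 mm tall, 128 mm across, open at the top, bolted to the bench on a dark square foot plate 144 mm wide, 8 mm thick (does not move). Origin: on its axis at the bench surface, z up. Flush with its rim is a steel lip, 8 mm thick, leaving a round opening of 97 mm. Its x axis passes through the lip's two notches.
- notch (a point): Middle of one of the two notches in the pot's lip, 53 mm from the axis on the pot's +x side, at the rim (120 mm high); the other lies across the axis from it. Each is 17 mm wide at its inner edge, wider outward, and reaches 59 mm from the axis. The lid's lugs drop through them.
- socket (a point): Mouth of the round socket in the middle of the pot, on its axis, 38 mm above the bench: bore 26 mm, its floor (the pot's floor) 6 mm above the bench.
- vent_mark: Two small raised ribs (6 mm wide, 34 mm high, sticking out about 14 mm) on the two sides, facing away from each other, of the pot's outside, just below the rim. Origin: on the pot's axis at the height of the rim (120 mm), x axis through both ribs. It lies 45 degrees clockwise (seen from above) of the pot's x axis, which passes through the notches.
- lid: Bayonet lid, 180 g, 54 mm high, standing on its plug on the bench. Origin: centre of the plug's underside, z up. From below: hollow plug 92 mm across, bore 80 mm, 18 mm high; white flange 114 mm across, 18 to 24 mm; grip bar 70 mm long along x, 14 mm thick along y, 24 to 54 mm. Seated, the flange lies on the rim, the origin 102 mm above the pot's.
- lug (a point): Outer end of one of the lid's two steel lugs, 56 mm from its axis on +x, 5 mm above the plug's underside; the other lies across the axis from it. They lie under the ends of the grip bar (so a half turn leaves the lid the same), are 12 mm wide and 6 mm thick, and run under the pot's lip with 2 mm of play.
- return_ring (a joint): Sprung ring inside the collar with two upright pins that the lid's lugs push round, clockwise from above. 0 at rest (rad, up to 1.5). It starts to move after the lid has turned about 4 degrees, reads about 0.7 with the lid at the ribs, and resists with 0.04 N m at first and 0.15 N m there; if the lid is let go it turns it back.
- catch (a joint): Spring catch of the lock: a 14 mm ball inside the collar under the lip, behind a black housing (22 mm wide, sticking out 17 mm) on the pot's outside, 76 degrees clockwise of the pot's x axis; a twin lies across the axis from it. 0 at rest, grows (m, up to 0.006) as a lug presses it outward. The lid touches it after turning about 64 degrees and locks at about 90.
- rack: Plywood rack, 190 x 62 x 32 mm, fixed on the bench, with three holes 25 mm wide and 24 mm deep in a row along its x axis, at -60, 0 and 60 mm. Origin: centre of its underside.
- stick_tall: The drying stick to load: white round body 22 mm across and 62 mm long with a chamfered foot, and on top of it a steel stem 10 mm across and 42 mm long; 104 mm in all, 45 g. Origin: centre of its foot, z up along it. It stands in one of the rack's holes, its foot 8 mm above the bench.
- stick_short_a: Short stick, not wanted: same diameters, body 40 mm, stem 18 mm, in another hole of the rack. Origin: centre of its foot.
- stick_short_b: Second short stick, like the first.
- spool: Filament spool lying flat, 200 mm across, 66 mm high. Origin: centre of its underside.
- pellet_jar: Amber jar, 70 mm across, 100 mm high. Origin: centre of its underside.
- lattice_print: Tan printed lattice, 85 x 85 x 12 mm. Origin: centre of its underside.
- scraper: Spatula lying flat, along its x axis. Origin: on it, on the bench.
- nozzle: Brass nozzle, 26 mm across, 34 mm high. Origin: centre of its underside.
- brush: Brush lying flat, along its x axis. Origin: on it, on the bench.
- parts_cup: Grey plastic cup, 80 mm across, 60 mm high. Origin: centre of its underside.

How it is judged:
On the way, in this order (a step that is already met when the one before it is completed fails the run):
1. the tall stick stands in the pot's socket, let go (horizontal distance between stick_tall and pot below 0.006 m and z of stick_tall in the frame of pot below 0.012 m and angle between stick_tall's own z axis and vertical below 0.2 rad and contact force between the fingers and stick_tall below 0.1 N), for 0.2 s.
2. the lid is down in the collar, its lugs through the notches (horizontal distance between lid and pot below 0.005 m and z of lid in the frame of pot below 0.1055 m and angle between lid's own z axis and vertical below 0.06 rad), for 0.1 s.
At the end, for the whole second after the job is handed in: Tall stick in the socket (6 mm of the axis, foot on the floor, tilt under 0.2 rad); lid level and down in the collar (3.5 mm), bar within 0.19 rad of the ribs, return ring pushed over 0.4 rad, catch under 1.5 mm, lid still and gripped (over 2 N) through the last second (all of step 2 and horizontal distance between stick_tall and pot below 0.006 m and z of stick_tall in the frame of pot below 0.012 m and angle between stick_tall's own z axis and vertical below 0.2 rad and angle between the x axis of lid and the x axis of vent_mark, either way round below 0.19 rad and value of joint return_ring above 0.4 rad and value of joint catch below 0.0015 m and contact force between the fingers and lid above 2 N and angular speed of lid below 0.1 rad/s and linear speed of lid below 0.02 m/s); the arm keeps its last pose, push and grip.
It fails at once if the lid is pushed into the lock catch (over 1.5 mm) or past it (value of joint catch above 0.0015 m or value of joint return_ring above 1.2 rad).
It fails at once if a short stick is moved (over 20 mm) (distance of any of stick_short_a, stick_short_b from where it was at the start of the episode above 0.02 m).
It fails at once if another thing on the bench is moved (over 25 mm) (distance of any of spool, pellet_jar, lattice_print, scraper, nozzle, brush, parts_cup from where it was at the start of the episode above 0.025 m).
It also fails if it takes over 61 s, if anything falls off the work surface, if the arm or the gripper's body presses on something with over 40 N, if the wrist force passes 120 N, or if a joint passes its speed limit or range.

## Robot

A 6-joint arm with a two-finger parallel gripper is mounted at the origin on the work surface. World frame = base frame: x ahead of the robot, y to its left, z up, the work surface at z = 0. Lengths are in m, angles in rad, forces in N, time in s.
With the tool pointing down it reaches from about 0.325 to 0.875 m from the base axis. Payload 4.4 kg.
Tool frame: the origin (TCP) lies at the very end of the fingers, on their centre line; the grasp point (between the pads) lies 19 mm behind it; z points along the fingers, y is the line along which they close (so a half turn about z gives the same grasp; the last joint's range is limited). The gripper opens to 85 mm and grips with 20 to 120 N. Pads are 22 mm wide; open, the fingers measure 114 mm over their backs; the gripper's body (76 mm by 85 mm) begins 54 mm behind the grasp point. The pads swing forward as they close: fully open they stand 13 mm farther back than shut.
Start: joints at [1.044, 0.207, 1.542, -0, 1.393, -0.15], TCP at [0.211, 0.535, 0.231] pointing down, gripper open.
Joint ranges: [-2.73, 2.73], [-0.86, 2.22], [0.23, 2.46], [-1.11, 4.25], [0.08, 2.63], [-2.82, 2.82]. Speed limits (rad/s): [2.79, 2.79, 3.14, 3.14, 3.14, 3.14].

## Interface

Orientations are given as [roll, pitch, yaw] about the fixed x, y, z axes, in that order (R = Rz(yaw) Ry(pitch) Rx(roll)).
In Python, from workcell import robot gives the robot as it stands.
- The arm moves only by the shell command python3 shift.py 'ROWS' [FORCE]. ROWS is a JSON list of rows, 1 to 8 of them, each of 7 numbers: the opening from 0.0 (shut) to 1.0 (fully open), then dx, dy, dz in m, then a rotation vector rx, ry, rz in rad; each row shifts and turns the commanded pose from where the row before left it, along the tool's axes as they then stand; what a row does not reach is not made up. A row lasts 1/8 s, in which the tool goes at most 0.0625 m and 0.188 rad, less where a joint would pass 70% of its speed; a pose out of reach is approached as far as the arm can. The fingers move at their own pace and stop on an object; FORCE is the grip in N (left out, the last holds). Time passes only in rows, so rows that do not move let the fingers close. It prints the time, the measured TCP pose, the force, the opening and the grip force at its end.
- robot.get_obs(): the state, without advancing time (a new reading comes with each control period).
- robot.get_image(name): name is "scene" or "top" or "wrist"; returns a dict with "img" (420x560x3 uint8, blue, green, red), "intrinsics" (3x3 intrinsics, pixels), "R" (3x3) and "t" (3): a world point X has camera coordinates R X + t. Camera axes: x right, y down, z forward; pixel columns grow to the right and rows downward; lengths in m; the calibration is good to about 2 mm. A picture is of the moment at which its call begins. There is no depth.
- robot.job_done(): hands the job in; it is judged then, once.
The state is a dict: "time_s": time; "joint_positions": joint angles; "joint_vel": joint speeds; "tau": joint torques, N m; "ee_pos": TCP position; "tool_rot": TCP orientation; "wrist_force": force on the tool from outside, world axes, zero at the start; "ft_torque": the same for the moment, N m; "width": opening from 0.0 (shut) to 1.0 (fully open); "grip_force": force on a finger pad.
Only numpy, scipy, OpenCV 4.12 (cv2) and the standard library are available. Lean on these libraries where they do the work, as an engineer would, in place of code of your own. Each camera call takes 0.05 s, during which the arm holds its last target. There are 200 camera calls.

## Working session

There is one attempt and no reset: what is moved stays moved. The work goes in short steps, Python scripts to look and compute and a shell command to move; the robot and the scene stay as the last step left them, time stands still between calls to the robot, and variables do not carry over. Pictures are saved under pics/ and viewed, at most 10 in all, crops included, and the job is handed in when it is done.

```bash
ls; mkdir -p pics
cat > h.py <<'E'
import numpy as np, cv2
from workcell import robot
def cam(n,save=None):
    d=robot.get_image(n)
    if save: cv2.imwrite('pics/'+save,d['img'])
    np.savez('/tmp/'+n+'.npz',**d); return d
def load(n): return dict(np.load('/tmp/'+n+'.npz'))
def ray(d,u,v,z):
    R=np.array(d['R']);t=np.array(d['t']);K=np.array(d['intrinsics'])
    r=R.T@np.linalg.solve(K,[u,v,1.]);c=-R.T@t
    return c+r*(z-c[2])/r[2]
def proj(d,X):
    p=np.array(d['intrinsics'])@(np.array(d['R'])@np.array(X)+np.array(d['t']));return p[:2]/p[2]
E
python3 - <<'E'
from h import *
a=cam('top','top1.png');b=cam('scene','scene1.png')
for d in(a,b):print(d['intrinsics'],-np.array(d['R']).T@d['t'],d['R'])
print(robot.get_obs())
E
```

```text
pics
shift.py
workcell.py
[[459.46577968   0.         282.0118197 ]
 [  0.         459.46577968 213.42992118]
 [  0.           0.           1.        ]] [0.44921146 0.03209484 1.3700161 ] [[-0.02956749 -0.99927189 -0.02411342]
 [-0.99653874  0.03134456 -0.07699391]
 [ 0.07769367  0.02175344 -0.99673993]]
[[421.55866597   0.         277.12633003]
 [  0.         421.55866597 205.91800781]
 [  0.           0.           1.        ]] [ 1.04777584 -0.5709678   0.64855434] [[ 0.77086186  0.63699848  0.00221917]
 [ 0.37142619 -0.44664461 -0.81397247]
 [-0.51750804  0.62828459 -0.58089921]]
{'time_s': 0.1, 'joint_positions': array([ 1.04452249e+00,  2.07384460e-01,  1.54282248e+00,  2.11860774e-06,
        1.39349154e+00, -1.50518017e-01]), 'joint_vel': array([-0.00126534, -0.00023441, -0.00279725, -0.00112567, -0.00226596,
       -0.00022277]), 'tau': array([ 8.53449255e-04, -3.84086967e+01, -2.92547053e+01, -1.37706184e-04,
        4.80821502e-03, -5.10184407e-06]), 'ee_pos': array([0.21068221, 0.53427515, 0.23020826]), 'tool_rot': array([-3.13951096e+00, -3.17829057e-04,  2.76583613e+00]), 'wrist_force': array([-0.63938242, -0.34558026,  0.63519096]), 'ft_torque': array([-0.06706363,  0.02306429,  0.02902977]), 'grip_force': 0.0, 'width': 1.0018958148021186}
```

View pics/top1.png

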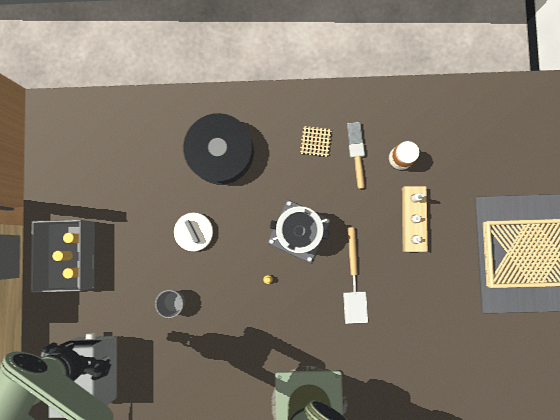

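View pics/scene1.png

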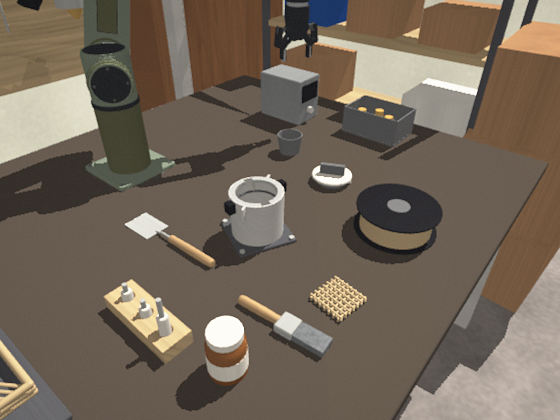

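The top view shows the pot at about (300,231), the lid at (193,232) and the rack at (415,219). The tall stick is the rack's top one, at (418,198). In the scene view it is at (163,315), beside the jar. Next I'll zoom in on these.

Run:
```python
from h import *
a=load('top')['img'];b=load('scene')['img']
c=lambda i,u,v,w,h:cv2.resize(i[v:v+h,u:u+w],(400,300),interpolation=cv2.INTER_CUBIC)
p=np.vstack([np.hstack([c(a,260,197,80,60),c(a,155,203,80,60)]),np.hstack([c(a,368,184,92,69),c(b,215,165,88,66)])])
cv2.imwrite('pics/z1.png',p)
```

```text
(no output)
```

View pics/z1.png

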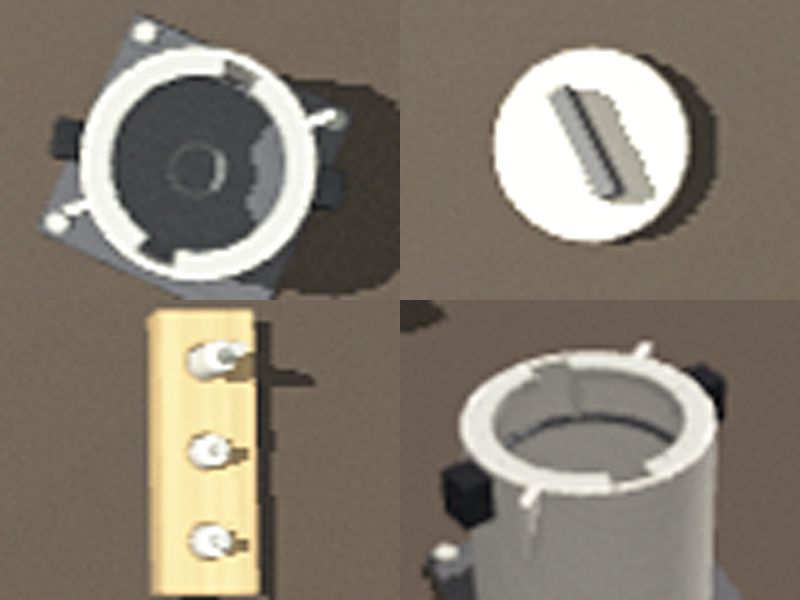

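The crop gives the pot's notches at px (307.6,211.4) and (291.6,247), and the ribs at (325,220.6) and (275,238.6), clockwise of the notches as expected. The lid bar runs from about (267,220.5) to (277.5,241) in crop terms. Now I'll measure by mask.

Run:
```python
from h import *
a=load('top');b=load('scene')
def big(d,u,v,w,h,th):
    m=(d['img'][v:v+h,u:u+w].min(2)>th).astype(np.uint8)
    cs,_=cv2.findContours(m,cv2.RETR_EXTERNAL,cv2.CHAIN_APPROX_NONE,offset=(u,v));return max(cs,key=cv2.contourArea),m
def circ(d,c,z,r,n=''):
    P=np.array([ray(d,*p,z)[:2] for p in c[:,0].astype(float)])
    from scipy.optimize import least_squares as L
    s=L(lambda q:np.hypot(*(P-q[:2]).T)-q[2],[*P.mean(0),r],loss='soft_l1',f_scale=.001).x
    print(n,'circle',s.round(4));return s
pc,m=big(a,262,200,76,60,150);pot=circ(a,pc,.12,.064,'pot top')
sc,_=big(b,220,165,80,60,185);circ(b,sc,.12,.064,'pot scene')
lc,_=big(a,160,205,70,55,170);lid=circ(a,lc,.024,.057,'lid top')
ls,_=big(b,300,155,60,40,170);circ(b,ls,.024,.057,'lid scene')
n=[ray(a,*p,.12) for p in((307.6,211.4),(291.6,247))];v=n[0]-n[1];print('notch',n,np.degrees(np.arctan2(v[1],v[0])),(n[0]+n[1])/2)
n=[ray(a,*p,.115) for p in((325,220.6),(275,238.6))];v=n[0]-n[1];print('rib ang',np.degrees(np.arctan2(v[1],v[0])))
# bar
img=a['img'];hsv=img.min(2)
m=np.zeros(hsv.shape,np.uint8);m[:]=0
cv2.fillPoly(m,[cv2.convexHull(lc)],1);m=cv2.erode(m,np.ones((3,3)))
x=((hsv<200)&(m>0)).astype(np.uint8)
print(img[215:248,183:206].min(2))
# tall stick: px guesses both views
```

```text
pot top circle [0.5023 0.0148 0.0634]
pot scene circle [0.5027 0.0154 0.0605]
lid top circle [0.5091 0.3263 0.0554]
lid scene circle [0.5114 0.3267 0.0535]
notch [array([ 0.55000244, -0.01054652,  0.12      ]), array([0.4545291 , 0.03607181, 0.12      ])] -26.025628941128108 [0.50226577 0.01276264 0.12      ]
rib ang -71.9504113171542
[[171 251 255 255 255 255 254 254 254 254 253 253 253 253 254 255 255 255
  255 237 157  80  44]
 [255 255 255 254 254 253 253 253 253 253 253 253 253 253 253 253 254 254
  255 255 255 214 107]
 [255 254 254 253 253 253 253 253 253 253 253 253 253 253 253 253 253 253
  254 255 255 255 230]
 [254 253 254 254 255 255 255 254 253 254 253 253 253 253 253 253 253 253
  253 253 254 255 255]
 [254 254 255 255 255 255 255 255 255 255 255 254 254 253 253 253 253 253
  253 253 253 254 255]
 [254 255 243 205 177  95 199 255 255 255 255 255 255 255 254 253 253 253
  253 253 253 253 254]
 [250 230 203 160 159 118  50 115 152 151 150 147 239 255 255 254 254 253
  253 253 253 253 253]
 [251 209 162 161 166 137  83  88 137 159 160 153 150 149 238 255 254 253
  253 253 
[... 1738 characters left out ...]
161 162 158 156 151]
 [253 253 253 253 253 253 253 254 255 246 179 168 171 168 122  70  91 141
  159 160 161 157 148]
 [253 253 253 253 253 253 253 253 254 255 254 210 130  79  91 117 138 160
  158 155 154 165 169]
 [253 253 253 253 253 253 253 253 253 254 255 255 247 221 163 175 174 173
  172 171 169 245 255]
 [253 253 253 253 253 253 253 253 253 253 254 255 255 255 255 255 255 255
  255 255 255 255 255]
 [253 253 253 253 253 253 253 253 253 253 253 254 254 254 254 255 255 255
  255 255 255 255 255]
 [255 254 253 253 253 253 253 253 253 253 253 253 253 253 253 253 253 254
  254 255 255 255 209]
 [255 255 255 254 253 253 254 253 253 253 253 253 253 253 253 254 254 255
  255 255 229 156  87]]
```

Run:
```python
from h import *
a=load('top')['img'];b=load('scene')['img']
c=lambda i,u,v,w,h:cv2.resize(i[v:v+h,u:u+w],(400,600),interpolation=cv2.INTER_CUBIC)
cv2.imwrite('pics/z2.png',np.hstack([c(a,400,185,40,60),c(b,110,270,80,120)]))
```

```text
(no output)
```

View pics/z2.png

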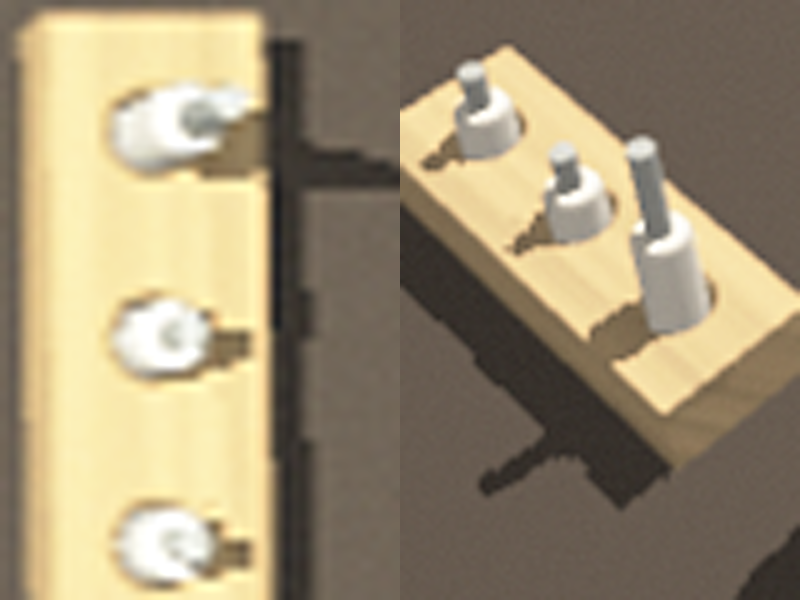

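The stick's stem top is at top px (423.7,194.7) and scene px (158.6,299.4), at z = 0.112. I'll get its position, the bar angle and the tool-axis deltas.

```bash
cat >> h.py <<'E'
def delta(p):
    o=robot.get_obs();from scipy.spatial.transform import Rotation as T
    R=T.from_euler('xyz',o['tool_rot']).as_matrix();return (R.T@(np.array(p)-o['ee_pos'])).round(4)
E
python3 - <<'E'
from h import *
a=load('top');b=load('scene')
print('stem',ray(a,423.7,194.7,.112),ray(b,158.6,299.4,.112))
p=ray(a,183+7,215+8,.04)-ray(a,183+15,215+24,.04);print('bar',np.degrees(np.arctan2(p[1],p[0])))
print(delta([.556,-.26,.22]))
E
```

```text
stem [ 0.5864435 -0.3294308  0.112    ] [ 0.58877574 -0.32442829  0.112     ]
bar 25.64544773022373
[-0.6127 -0.6121  0.0113]
```

```bash
python3 -c "
from h import *
print(delta([.587,-.327,.2302]))"
```

```text
[-0.6661 -0.6631  0.0012]
```

```bash
R='[0.5,-0.0416,-0.0414,0,0,0,0]'; python3 shift.py '[[0.5,-0.0416,-0.0414,0,0,0,0],[0.5,-0.0416,-0.0414,0,0,0,0],[0.5,-0.0416,-0.0414,0,0,0,0],[0.5,-0.0416,-0.0414,0,0,0,0],[0.5,-0.0416,-0.0414,0,0,0,0],[0.5,-0.0416,-0.0414,0,0,0,0],[0.5,-0.0416,-0.0414,0,0,0,0],[0.5,-0.0416,-0.0414,0,0,0,0]]' && python3 shift.py '[[0.5,-0.0416,-0.0414,0,0,0,0],[0.5,-0.0416,-0.0414,0,0,0,0],[0.5,-0.0416,-0.0414,0,0,0,0],[0.5,-0.0416,-0.0414,0,0,0,0],[0.5,-0.0416,-0.0414,0,0,0,0],[0.5,-0.0416,-0.0414,0,0,0,0],[0.5,-0.0416,-0.0414,0,0,0,0],[0.5,-0.0416,-0.0414,0,0,0,0]]' && python3 shift.py '[[0.5,0,0,0,0,0,0],[0.5,0,0,0,0,0,0]]'
python3 - <<'E'
from h import *
print(delta([.587,-.327,.2302]))
d=cam('wrist','w1.png');print(-d['R'].T@d['t'],d['R'],d['intrinsics'],proj(d,[.587,-.327,.112]))
E
```

```text
time_s: 1.1
ee_pos: [0.3992, 0.1028, 0.2311]
tool_rot: [3.141, 0.0, 2.766]
wrist_force: [1.0, 0.2, -0.1]
width: 0.501
grip_force: 0.0
time_s: 2.1
ee_pos: [0.5873, -0.3272, 0.2304]
tool_rot: [3.141, -0.001, 2.766]
wrist_force: [-0.2, -0.1, 0.6]
width: 0.495
grip_force: 0.0
time_s: 2.35
ee_pos: [0.5865, -0.325, 0.2301]
tool_rot: [3.14, -0.002, 2.765]
wrist_force: [0.9, 0.6, 0.1]
width: 0.502
grip_force: 0.0
[-0.0012 -0.0017 -0.0001]
[ 0.51178259 -0.29689607  0.37290729] [[ 0.3676156   0.92997713  0.00114014]
 [ 0.88438179 -0.34997063  0.30885174]
 [ 0.28762408 -0.1125304  -0.95110951]] [[332.29705894   0.         277.06239787]
 [  0.         332.29705894 207.74637093]
 [  0.           0.           1.        ]] [276.28103352 203.45811286]
```

View pics/w1.png

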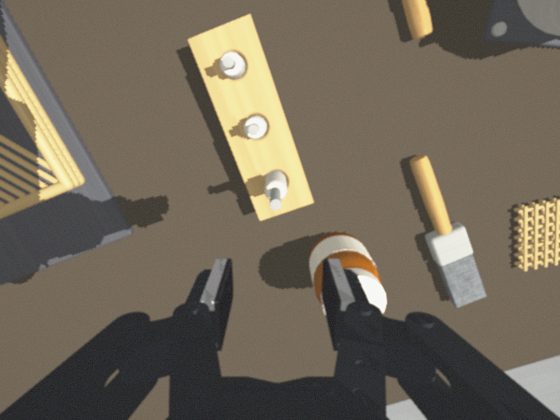

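The stem top is at about (276,206), within 3 px of prediction, and the jar at (350,275). I'll refine the stem and check jar clearance.

Run:
```python
from h import *
d=load('wrist');i=d['img'];print(i[184:214,264:290,0])
a=load('top');m=(i*0)
t=a['img'];w=((t.min(2)>170)[135:175,385:425]).astype(np.uint8)
n,l,s,c=cv2.connectedComponentsWithStats(w);k=1+s[1:,4].argmax();print('jar',ray(a,c[k][0]+385,c[k][1]+135,.1),s[k])
for q in((276,206),(276,207.5),(276,205)):print(ray(d,*q,.112))
```

```text
[[102 123 140 151 180 218 240 244 245 245 245 245 245 245 245 245 244 243
  241 238 233 225 186 124 113 140]
 [104 128 150 177 220 241 245 246 245 246 246 245 246 246 245 245 245 245
  244 243 240 230 192 126 123 148]
 [107 137 163 214 240 245 246 246 245 245 240 237 242 244 246 245 245 245
  245 244 243 234 200 143 129 149]
 [114 143 177 229 245 246 245 237 220 206 191 187 202 222 237 244 245 245
  245 245 244 239 214 159 141 154]
 [112 140 173 221 235 223 212 189 155 138 134 137 150 171 211 234 244 245
  245 245 245 241 220 170 152 158]
 [116 139 156 183 191 174 156 139 123 116 124 128 138 153 181 215 239 245
  245 245 245 243 226 185 161 160]
 [120 141 152 158 158 152 139 125 114 119 126 131 143 154 166 195 230 244
  245 245 245 244 232 194 164 156]
 [123 141 147 154 154 152 136 120 116 121 125 132 143 157 168 184 222 242
  245 245 245 244 228 189 164 163]
 [111 139 150 155 156 148 132 122 118 118 124 137 145 155 164 182 216 240
  245 245 245 241 220 174 161 161]
 [114 135 148 154 155 148 133 120 117 121 122 137 146 159 169 182 216 241
  245 245 244 236 208 169 161 161]
 [140 137 
[... 1648 characters left out ...]
55 156 173 190 210 214 219 218 216 197 178 164 160
  161 164 164 159 163 158 164 162]
 [160 162 164 158 154 153 155 157 165 174 187 191 188 181 170 161 160 162
  158 162 166 163 159 161 156 150]
 [165 165 162 160 155 153 151 153 157 156 165 164 167 163 159 158 157 159
  161 160 162 155 150 133 130 119]
 [162 163 164 163 155 155 152 151 154 155 155 162 160 161 160 162 159 158
  157 148 139 129 117 108  99  94]
 [164 162 164 160 162 158 154 156 153 155 154 158 161 159 157 154 142 135
  122 118 108  96  96  94  90  89]]
jar [ 0.70967144 -0.29345414  0.1       ] [ 11   6  23  22 397]
[ 0.58895391 -0.32802313  0.112     ]
[ 0.59016185 -0.328502    0.112     ]
[ 0.58815058 -0.32770465  0.112     ]
```

```bash
python3 -c "
from h import *
print(ray(load('wrist'),275.6,204.5,.112),delta([.5877,-.3276,.083]))"
```

```text
[ 0.58762838 -0.32785172  0.112     ] [-0.0024 -0.0027  0.1477]
```

```bash
python3 shift.py '[[0.5,-0.0024,-0.0027,0.03,0,0,0],[0.5,0,0,0.06,0,0,0],[0.5,0,0,0.04,0,0,0],[0.5,0,0,0,0,0,0],[0.5,0,0,0,0,0,0]]'; python3 -c "
from h import *
print(delta([.5877,-.3277,.083]))"
```

```text
time_s: 3.02
ee_pos: [0.5896, -0.3289, 0.1039]
tool_rot: [-3.141, 0.003, 2.767]
wrist_force: [0.4, 0.1, 0.6]
width: 0.5
grip_force: 0.0
[0.0022 0.0004 0.0209]
```

```bash
python3 shift.py '[[0.5,0.0015,0.0004,0.021,0,0,0],[0.5,0,0,0,0,0,0],[0.5,0,0,0,0,0,0]]'; python3 -c "
from h import *
print(delta([.5877,-.3277,.083]))"
```

```text
time_s: 3.4
ee_pos: [0.5871, -0.3281, 0.0804]
tool_rot: [-3.142, 0.0, 2.766]
wrist_force: [0.3, -0.0, 0.3]
width: 0.5
grip_force: 0.0
[-0.0004  0.0006 -0.0026]
```

```bash
python3 shift.py '[[0.0,0,0,-0.0025,0,0,0],[0.0,0,0,0,0,0,0],[0.0,0,0,0,0,0,0],[0.0,0,0,0,0,0,0],[0.0,0,0,0,0,0,0],[0.0,0,0,0,0,0,0]]' 40 && python3 shift.py '[[0.0,0,0,-0.02,0,0,0],[0.0,0,0,-0.04,0,0,0],[0.0,0,0,-0.06,0,0,0],[0.0,0,0,-0.03,0,0,0],[0.0,0,0,0,0,0,0],[0.0,0,0,0,0,0,0]]'
python3 - <<'E'
from h import *
print(delta([.5023,.0150,.230]))
E
```

```text
time_s: 4.15
ee_pos: [0.5877, -0.3285, 0.0838]
tool_rot: [-3.141, 0.002, 2.766]
wrist_force: [0.1, 0.8, 5.4]
width: 0.1
grip_force: 39.2
time_s: 4.9
ee_pos: [0.5861, -0.3274, 0.2312]
tool_rot: [3.141, -0.003, 2.766]
wrist_force: [-0.3, -1.1, -1.1]
width: 0.102
grip_force: 39.1
[0.2036 0.2877 0.002 ]
```

```bash
python3 shift.py '[[0.0,0.0339,0.048,0,0,0,0],[0.0,0.0339,0.048,0,0,0,0],[0.0,0.0339,0.048,0,0,0,0],[0.0,0.0339,0.048,0,0,0,0],[0.0,0.0339,0.048,0,0,0,0],[0.0,0.0339,0.048,0,0,0,0],[0.0,0,0,0,0,0,0],[0.0,0,0,0,0,0,0]]'
python3 - <<'E'
from h import *
print(delta([.5023,.0150,.230]))
d=cam('wrist','w2.png');o=robot.get_obs();print(o['ee_pos'])
s=cam('scene');c=lambda i,u,v,w,h:cv2.resize(i[v:v+h,u:u+w],(400,400),interpolation=cv2.INTER_CUBIC)
cv2.imwrite('pics/z3.png',np.hstack([c(d['img'],180,110,200,200),c(s['img'],190,90,120,120)]))
E
```

```text
time_s: 5.9
ee_pos: [0.5026, 0.0145, 0.2311]
tool_rot: [-3.14, -0.003, 2.767]
wrist_force: [0.5, -0.4, -0.2]
width: 0.098
grip_force: 39.2
[0.0004 0.0004 0.0011]
[0.50304483 0.01379159 0.23144039]
```

View pics/z3.png

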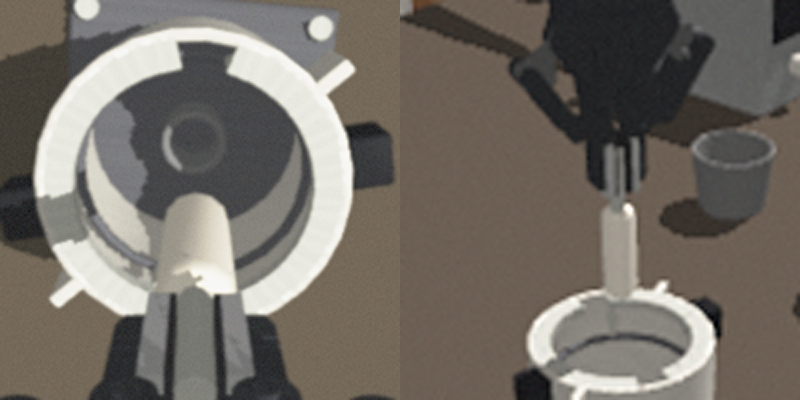

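The stick hangs upright. In wrist px the socket mouth is at about (277,181) and the notch at about (284,139); the patch at the left of the lip is a shadow.

Run:
```python
from h import *
from scipy.optimize import least_squares as L
d=load('wrist');i=d['img']
print('socket',ray(d,277,181,.038))
m=(i.min(2)>150).astype(np.uint8);cs,_=cv2.findContours(m,cv2.RETR_EXTERNAL,cv2.CHAIN_APPROX_NONE)
c=max(cs,key=cv2.contourArea)[:,0].astype(float)
P=np.array([ray(d,*p,.12)[:2] for p in c]);P=P[np.abs(np.hypot(*(P-[.5023,.015]).T)-.064)<.005]
q=L(lambda q:np.hypot(*(P-q[:2]).T)-q[2],[.5023,.015,.064],loss='soft_l1',f_scale=.0007).x
print('pot',q,len(P))
n=ray(d,284,139,.12)[:2]-q[:2];print('notch',np.degrees(np.arctan2(n[1],n[0])),np.hypot(*n))
# foot edge
g=i[206:216,252:302].min(2).astype(int);print(g[::4])
e=robot.get_obs()['ee_pos'];print('foot expect',proj(d,[e[0],e[1],e[2]-.075]),ray(d,*[278,210],.156))
```

```text
socket [0.50208178 0.01301304 0.038     ]
pot [0.50152509 0.01324087 0.06311192] 333
notch 152.48313796054626 0.051543991980621935
[[ 75  70  69  69  70  69  72  69  65  73  70  74  66  70  73  67  68  64
   72  74  72  79  84  93 106 108 111 106 101  92  87  78  73  68  68  67
   65  67  71  71  68  66  71  71  71  68  68  70  70  75]
 [ 69  68  71  65  71  68  67  67  65  63  69  68  64  66  81 103 128 136
  139 139 140 141 141 141 145 150 152 158 162 168 175 182 187 189 184 169
  134  97  69  69  68  70  72  67  69  70  72  69  71  67]
 [ 70  64  71  72  66  69  69  67  69  69  79  95 118 130 138 136 135 137
  136 136 141 144 144 145 149 153 157 160 168 171 175 180 188 194 196 199
  204 205 203 183 127  82  69  74  69  69  66  68  66  76]]
foot expect [277.91924764 221.95696695] [0.495434   0.01658151 0.156     ]
```

```bash
python3 -c "
from h import *
print(delta([.5018,.0133,.125]))"; python3 shift.py '[[0.0,0,0.0008,0.03,0,0,0],[0.0,0,0,0.045,0,0,0],[0.0,0,0,0.031,0,0,0],[0.0,0,0,0,0,0,0],[0.0,0,0,0,0,0,0]]'; python3 -c "
from h import *
print(delta([.5018,.0133,.085]))"
```

```text
[ 0.0012 -0.0006  0.1068]
time_s: 6.62
ee_pos: [0.505, 0.0142, 0.1278]
tool_rot: [3.141, 0.002, 2.764]
wrist_force: [0.0, 0.1, -0.3]
width: 0.103
grip_force: 39.2
[ 0.0027 -0.0021  0.0428]
```

```bash
cat >> h.py <<'E'
def avg(n=6):
    o=[]
    for k in range(n): robot.get_image('top'); o.append(robot.get_obs()['ee_pos'])
    o=np.array(o);print('std',o.std(0).round(4));return o.mean(0)
E
python3 -c "
from h import *
m=avg(8);print(m);o=robot.get_obs()['ee_pos'];print(delta(np.array([.5018,.0133,.085])-m+o))"
```

```text
std [0.0005 0.0003 0.0004]
[0.50504287 0.01488958 0.12823489]
[ 0.0025 -0.0027  0.0432]
```

```bash
python3 shift.py '[[0.0,0.0025,-0.0027,0,0,0,0],[0.0,0,0,0,0,0,0],[0.0,0,0,0.02,0,0,0],[0.0,0,0,0,0,0,0],[0.0,0,0,0,0,0,0]]'; python3 -c "
from h import *
m=avg(4);print(m);o=robot.get_obs()['ee_pos'];print(delta(np.array([.5018,.0133,.083])-m+o),robot.get_obs()['wrist_force'])"
```

```text
time_s: 7.65
ee_pos: [0.5006, 0.0136, 0.1071]
tool_rot: [-3.141, -0.0, 2.766]
wrist_force: [-0.5, 0.5, -0.8]
width: 0.1
grip_force: 39.2
std [0. 0. 0.]
[0.50074399 0.01364645 0.10732563]
[-0.0011  0.0001  0.0243] [ 0.31028078  0.41144959 -0.74243211]
```

```bash
python3 shift.py '[[0.0,-0.0008,0,0.012,0,0,0],[0.0,0,0,0.006,0,0,0],[0.0,0,0,0,0,0,0],[0.0,0,0,0,0,0,0]]'; python3 -c "
from h import *
o=robot.get_obs();print(delta([.5018,.0133,.082]),o['wrist_force'])"
```

```text
time_s: 8.35
ee_pos: [0.5011, 0.0134, 0.0886]
tool_rot: [-3.141, -0.001, 2.766]
wrist_force: [-0.1, -0.4, -0.6]
width: 0.104
grip_force: 39.2
[-0.0007  0.0002  0.0066] [-0.10623426 -0.36181818 -0.60893101]
```

No contact so far and it's inside the socket mouth. I'll go down the last few mm and release with a small opening.

```bash
python3 shift.py '[[0.0,0,0,0.005,0,0,0],[0.0,0,0,0,0,0,0],[0.25,0,0,0,0,0,0],[0.25,0,0,0,0,0,0],[0.25,0,0,0,0,0,0],[0.25,0,0,0,0,0,0]]' && python3 shift.py '[[0.25,0,0,-0.03,0,0,0],[0.25,0,0,-0.06,0,0,0],[0.25,0,0,-0.055,0,0,0],[0.25,0,0,0,0,0,0]]'
python3 - <<'E'
from h import *
d=cam('wrist');s=cam('scene');c=lambda i,u,v,w,h:cv2.resize(i[v:v+h,u:u+w],(400,400),interpolation=cv2.INTER_CUBIC)
cv2.imwrite('pics/z4.png',np.hstack([c(d['img'],180,110,200,200),c(s['img'],200,140,120,120)]))
print(robot.get_obs()['ee_pos'],delta([.510,.3265,.228]))
E
```

```text
time_s: 9.1
ee_pos: [0.5013, 0.0134, 0.0838]
tool_rot: [-3.142, -0.0, 2.766]
wrist_force: [0.2, 0.8, -0.1]
width: 0.25
grip_force: 0.0
time_s: 9.6
ee_pos: [0.5052, 0.0128, 0.2349]
tool_rot: [3.139, 0.012, 2.766]
wrist_force: [0.5, 0.0, -0.7]
width: 0.254
grip_force: 0.0
[0.50145914 0.01331359 0.22926099] [0.107  0.2945 0.0012]
```

View pics/z4.png

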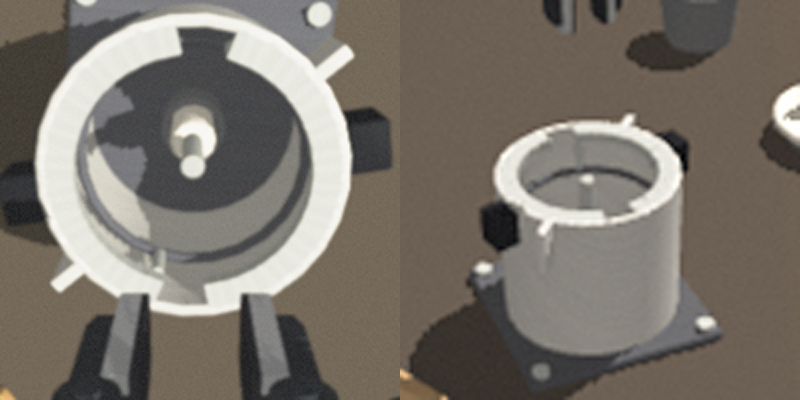

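The stick stands in the socket. The notches are at wrist px (283.5,135) and (272.5,255), so I'll refit the pot from this cleaner view and move over the lid.

```bash
python3 - <<'E'
from h import *
from scipy.optimize import least_squares as L
d=load('wrist');i=d['img']
m=(i.min(2)>150).astype(np.uint8);cs,_=cv2.findContours(m,cv2.RETR_EXTERNAL,cv2.CHAIN_APPROX_NONE)
c=max(cs,key=cv2.contourArea)[:,0].astype(float)
P=np.array([ray(d,*p,.12)[:2] for p in c]);P=P[np.abs(np.hypot(*(P-[.5023,.015]).T)-.064)<.005]
q=L(lambda q:np.hypot(*(P-q[:2]).T)-q[2],[.5023,.015,.064],loss='soft_l1',f_scale=.0007).x
print('pot',q,len(P))
n=[ray(d,*p,.12)[:2] for p in((283.5,136),(272.5,254))];v=n[1]-n[0];print(np.degrees(np.arctan2(v[1],v[0])),(n[0]+n[1])/2)
r=[ray(d,*p,.115)[:2] for p in((180+340/2,110+60/2),(180+65/2,110+277/2))];v=r[1]-r[0];print('rib',np.degrees(np.arctan2(v[1],v[0])))
print('stick top',ray(d,180+193/2,110+166/2,.11))
E
python3 shift.py '[[0.5,0.0178,0.0491,0,0,0,0],[0.5,0.0178,0.0491,0,0,0,0],[0.5,0.0178,0.0491,0,0,0,0],[0.5,0.0178,0.0491,0,0,0,0],[0.5,0.0178,0.0491,0,0,0,0],[0.5,0.0178,0.0491,0,0,0,0]]' && python3 shift.py '[[0.5,0,0,0,0,0,-0.164],[0.5,0,0,0,0,0,-0.164],[0.5,0,0,0,0,0,-0.164],[0.5,0,0,0,0,0,-0.164],[0.5,0,0,0,0,0,-0.164],[0.5,0,0,0,0,0,0],[0.5,0,0,0,0,0,0]]'
python3 - <<'E'
from h import *
from scipy.optimize import least_squares as L
d=cam('wrist','w5.png');i=d['img']
m=(i.min(2)>150).astype(np.uint8);cs,_=cv2.findContours(m,cv2.RETR_EXTERNAL,cv2.CHAIN_APPROX_NONE)
for c in sorted(cs,key=cv2.contourArea)[-3:]:print(cv2.boundingRect(c))
print(proj(d,[.51,.3265,.024]),robot.get_obs()['ee_pos'],robot.get_obs()['tool_rot'])
E
```

```text
pot [0.50148174 0.01297203 0.0632835 ] 439
-26.59943424389434 [0.50299878 0.01331456]
rib -72.04711247011724
stick top [0.50105309 0.01307984 0.11      ]
time_s: 10.45
ee_pos: [0.5085, 0.3276, 0.2256]
tool_rot: [-3.138, -0.003, 2.766]
wrist_force: [0.2, 0.5, 0.2]
width: 0.501
grip_force: 0.0
time_s: 11.32
ee_pos: [0.5093, 0.3262, 0.2271]
tool_rot: [3.142, -0.003, -2.7]
wrist_force: [-0.3, -1.2, -0.4]
width: 0.495
grip_force: 0.0
(406, 0, 98, 53)
(0, 64, 62, 74)
(223, 123, 109, 106)
[277.54421824 180.0915356 ] [0.50955859 0.32632546 0.22758057] [ 3.14156976e+00 -2.10080618e-03 -2.69925126e+00]
```

View pics/w5.png

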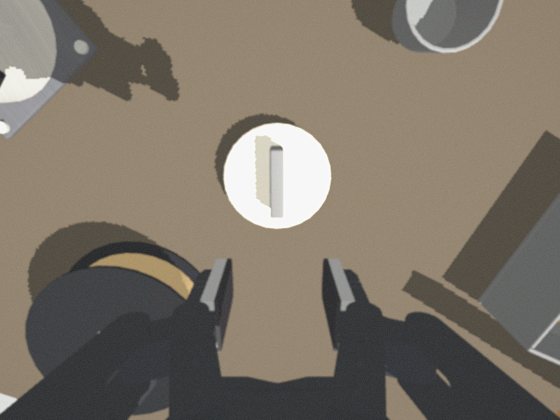

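The lid flange is centred at about (277,176) and its bar is vertical in the image (u≈270–283), so the grip is aligned. Now fitting the numbers.

Run:
```python
from h import *
from scipy.optimize import least_squares as L
d=load('wrist');i=d['img']
m=(i.min(2)>150).astype(np.uint8);m[:,:200]=0;m[:,350:]=0;cs,_=cv2.findContours(m,cv2.RETR_EXTERNAL,cv2.CHAIN_APPROX_NONE)
c=max(cs,key=cv2.contourArea)[:,0].astype(float)
P=np.array([ray(d,*p,.024)[:2] for p in c])
q=L(lambda q:np.hypot(*(P-q[:2]).T)-q[2],[.51,.3265,.057],loss='soft_l1',f_scale=.0007).x
print('lid',q)
g=i.min(2).astype(int);print(g[160:212:10,262:290])
o=robot.get_obs();print(o['ee_pos'],o['tool_rot'],delta([q[0],q[1],.028]))
t=load('top');print('spool',ray(t,218,148,.066))
```

```text
lid [0.50835396 0.32498659 0.05684933]
[[196 195 196 195 198 197 192 170 160 181 199 200 202 202 203 207 205 206
  208 206 212 236 248 247 247 247 247 247]
 [197 193 195 194 194 196 189 175 161 185 196 200 201 198 201 207 204 205
  209 208 212 235 248 247 247 247 247 247]
 [195 196 192 193 196 193 191 172 161 179 196 200 202 200 201 203 207 207
  206 207 213 234 248 247 247 247 247 247]
 [197 194 194 195 191 194 194 170 159 180 193 197 197 200 200 201 201 205
  204 206 213 233 248 247 247 247 247 247]
 [190 192 194 193 190 199 188 175 160 176 192 198 198 199 202 206 205 204
  206 209 210 233 248 248 247 247 247 247]
 [247 247 247 247 247 247 248 249 225 187 191 198 200 198 201 200 204 208
  207 206 214 235 248 247 247 247 247 247]]
[0.50955859 0.32632546 0.22758057] [ 3.14156976e+00 -2.10080618e-03 -2.69925126e+00] [ 0.0012 -0.0007  0.1996]
spool [0.74617338 0.23983445 0.066     ]
```

```bash
python3 shift.py '[[0.5,0.0012,-0.0007,0.04,0,0,0],[0.5,0,0,0.06,0,0,0],[0.5,0,0,0.06,0,0,0],[0.5,0,0,0.028,0,0,0],[0.5,0,0,0,0,0,0],[0.5,0,0,0,0,0,0]]'; python3 -c "
from h import *
print(delta([.5084,.3250,.029]))"
```

```text
time_s: 12.12
ee_pos: [0.5106, 0.326, 0.0423]
tool_rot: [-3.142, 0.003, -2.698]
wrist_force: [0.7, 1.2, 0.2]
width: 0.499
grip_force: 0.0
[ 0.0024 -0.      0.0133]
```

```bash
python3 shift.py '[[0.5,0.0022,0,0.011,0,0,0],[0.5,0,0,0,0,0,0],[0.5,0,0,0,0,0,0]]'; python3 -c "
from h import *
print(delta([.5084,.3250,.029]))"
```

```text
time_s: 12.5
ee_pos: [0.5075, 0.3246, 0.0303]
tool_rot: [3.142, 0.001, -2.697]
wrist_force: [-0.7, -0.3, -1.1]
width: 0.501
grip_force: 0.0
[-0.001  -0.      0.0013]
```

```bash
python3 shift.py '[[0.0,-0.0008,0,0.001,0,0,0],[0.0,0,0,0,0,0,0],[0.0,0,0,0,0,0,0],[0.0,0,0,0,0,0,0],[0.0,0,0,0,0,0,0],[0.0,0,0,0,0,0,0]]' 90; python3 -c "
from h import *
o=robot.get_obs();print(o['ee_pos'],o['tool_rot'])"; python3 shift.py '[[0.0,0,0,-0.02,0,0,0],[0.0,0,0,-0.05,0,0,0],[0.0,0,0,-0.06,0,0,0],[0.0,0,0,-0.04,0,0,0],[0.0,0,0,0,0,0,0],[0.0,0,0,0,0,0,0]]'; python3 -c "
from h import *
print(delta([.5016,.0132,.195]))"
```

```text
time_s: 13.25
ee_pos: [0.5083, 0.3251, 0.0292]
tool_rot: [3.141, 0.001, -2.697]
wrist_force: [-0.6, 0.9, 4.0]
width: 0.146
grip_force: 89.0
[0.50834308 0.32506914 0.02922334] [ 3.14149825e+00  8.09336617e-04 -2.69740484e+00]
time_s: 14.0
ee_pos: [0.5068, 0.3242, 0.1973]
tool_rot: [3.142, -0.003, -2.697]
wrist_force: [-0.1, 0.2, -3.5]
width: 0.144
grip_force: 88.4
[ 0.1383 -0.2786  0.0027]
```

```bash
python3 shift.py '[[0.0,0.02305,-0.04643,0,0,0,0],[0.0,0.02305,-0.04643,0,0,0,0],[0.0,0.02305,-0.04643,0,0,0,0],[0.0,0.02305,-0.04643,0,0,0,0],[0.0,0.02305,-0.04643,0,0,0,0],[0.0,0.02305,-0.04643,0,0,0,0]]' && python3 shift.py '[[0.0,0,0,0,0,0,0.1822],[0.0,0,0,0,0,0,0.1822],[0.0,0,0,0,0,0,0.1822],[0.0,0,0,0,0,0,0.1822],[0.0,0,0,0,0,0,0.1822],[0.0,0,0,0,0,0,0],[0.0,0,0,0,0,0,0]]'; python3 -c "
from h import *
print(delta([.5016,.0132,.155]))
o=robot.get_obs();print(np.degrees(o['tool_rot']))"
```

```text
time_s: 14.75
ee_pos: [0.5004, 0.0125, 0.1956]
tool_rot: [3.138, -0.005, -2.697]
wrist_force: [1.0, 0.4, -3.4]
width: 0.146
grip_force: 88.6
time_s: 15.62
ee_pos: [0.5018, 0.014, 0.1972]
tool_rot: [-3.141, -0.003, 2.677]
wrist_force: [-0.0, -0.3, -2.2]
width: 0.145
grip_force: 88.7
[-0.0004 -0.0007  0.0422]
[-179.93993068   -0.18078802  153.39544559]
```

```bash
python3 shift.py '[[0.0,0,0,0.02,0,0,0],[0.0,0,0,0.02,0,0,0],[0.0,0,0,0,0,0,0],[0.0,0,0,0,0,0,0]]'; python3 -c "
from h import *
print(delta([.5016,.0132,.152]));m=avg(3);print(m)
o=robot.get_obs();print(np.degrees(o['tool_rot']))"
```

```text
time_s: 16.12
ee_pos: [0.5032, 0.0138, 0.1592]
tool_rot: [3.141, 0.0, 2.676]
wrist_force: [-0.0, 0.3, -2.2]
width: 0.143
grip_force: 88.7
[ 0.0011 -0.0013  0.0072]
std [0.0001 0.     0.0001]
[0.50364861 0.01376768 0.15979929]
[1.79962303e+02 1.13768233e-01 1.53277776e+02]
```

```bash
python3 shift.py '[[0.0,0.0014,-0.0014,0.004,0,0,0],[0.0,0,0,0,0,0,0],[0.0,0,0,0.003,0,0,0],[0.0,0,0,0,0,0,0],[0.0,0,0,0,0,0,0]]'; python3 -c "
from h import *
o=robot.get_obs();print(o['ee_pos'],delta([.5016,.0132,.152]),np.degrees(o['tool_rot']),o['wrist_force'])"
```

```text
time_s: 16.9
ee_pos: [0.501, 0.0132, 0.1517]
tool_rot: [-3.142, -0.0, 2.675]
wrist_force: [-0.2, -0.5, -2.2]
width: 0.145
grip_force: 88.7
[0.50097956 0.01324632 0.15172695] [-0.0006  0.0002 -0.0003] [-1.79999234e+02 -6.44576372e-03  1.53253202e+02] [-0.21539816 -0.51868177 -2.23944761]
```

Aligned. I'll lower slowly while watching the force.

```bash
python3 shift.py '[[0.0,-0.0003,0,0.003,0,0,0],[0.0,0,0,0.003,0,0,0],[0.0,0,0,0.002,0,0,0],[0.0,0,0,0,0,0,0],[0.0,0,0,0,0,0,0]]'; python3 -c "
from h import *
o=robot.get_obs();print(delta([.5016,.0132,.1312]),o['wrist_force'],o['ft_torque'])"
```

```text
time_s: 17.52
ee_pos: [0.5013, 0.0131, 0.1438]
tool_rot: [3.142, 0.0, 2.675]
wrist_force: [0.3, 0.0, -2.6]
width: 0.144
grip_force: 88.7
[-0.0003  0.0002  0.0126] [ 0.26370115  0.00605077 -2.59570124] [-0.01603118  0.01058528  0.03708734]
```

```bash
python3 shift.py '[[0.0,0,0,0.003,0,0,0],[0.0,0,0,0.003,0,0,0],[0.0,0,0,0.003,0,0,0],[0.0,0,0,0.002,0,0,0],[0.0,0,0,0,0,0,0],[0.0,0,0,0,0,0,0]]'; python3 -c "
from h import *
o=robot.get_obs();print(delta([.5016,.0132,.1312]),o['wrist_force'],o['ft_torque'])"
```

```text
time_s: 18.27
ee_pos: [0.5013, 0.0131, 0.1329]
tool_rot: [3.142, 0.0, 2.675]
wrist_force: [0.6, -0.3, -2.0]
width: 0.147
grip_force: 88.7
[-0.0002  0.0002  0.0017] [ 0.58518162 -0.26093538 -2.01075047] [-0.02515091  0.06469309  0.05557582]
```

```bash
python3 shift.py '[[0.0,0,0,0.0012,0,0,0],[0.0,0,0,0.0008,0,0,0],[0.0,0,0,0,0,0,0],[0.0,0,0,0,0,0,0]]'; python3 -c "
from h import *
o=robot.get_obs();print(o['wrist_force'],o['ft_torque'])"
```

```text
time_s: 18.77
ee_pos: [0.5014, 0.0131, 0.1313]
tool_rot: [3.142, 0.0, 2.675]
wrist_force: [-2.1, 0.5, 3.1]
width: 0.14
grip_force: 89.4
[-2.11187673  0.45605854  3.07006276] [0.01605905 0.33327593 0.03290134]
```

```bash
python3 shift.py '[[0.0,0,0,0,0,0,0.06],[0.0,0,0,0,0,0,0.06],[0.0,0,0,0,0,0,0.06],[0.0,0,0,0,0,0,0.06],[0.0,0,0,0,0,0,0.06],[0.0,0,0,0,0,0,0],[0.0,0,0,0,0,0,0]]'; python3 -c "
from h import *
o=robot.get_obs();print(delta([.5016,.0132,.1312]),o['wrist_force'],o['ft_torque'])"
```

```text
time_s: 19.65
ee_pos: [0.5023, 0.0132, 0.1313]
tool_rot: [3.14, 0.002, 2.375]
wrist_force: [2.7, 1.0, 1.2]
width: 0.141
grip_force: 89.2
[ 0.0005 -0.0005  0.0001] [2.67571785 1.04638998 1.24988648] [ 0.19286461 -0.32059364  0.02939487]
```

```bash
python3 shift.py '[[0.0,0,0,0,0,0,0.07],[0.0,0,0,0,0,0,0.07],[0.0,0,0,0,0,0,0.07],[0.0,0,0,0,0,0,0.07],[0.0,0,0,0,0,0,0.07],[0.0,0,0,0,0,0,0.07],[0.0,0,0,0,0,0,0.06],[0.0,0,0,0,0,0,0]]' && python3 shift.py '[[0.0,0,0,0,0,0,0],[0.0,0,0,0,0,0,0],[0.0,0,0,0,0,0,0]]'
python3 - <<'E'
from h import *
o=robot.get_obs();print(np.degrees(o['tool_rot']),o['wrist_force'],o['ft_torque'])
d=cam('top');s=cam('scene');c=lambda i,u,v,w,h:cv2.resize(i[v:v+h,u:u+w],(400,400),interpolation=cv2.INTER_CUBIC)
w=cam('wrist')
cv2.imwrite('pics/z5.png',np.hstack([c(w['img'],150,90,260,260),c(s['img'],200,120,120,120)]))
E
```

```text
time_s: 20.65
ee_pos: [0.5026, 0.0133, 0.1314]
tool_rot: [3.138, 0.001, 1.896]
wrist_force: [4.0, 3.0, 1.1]
width: 0.143
grip_force: 89.2
time_s: 21.02
ee_pos: [0.5026, 0.0133, 0.1314]
tool_rot: [3.138, 0.001, 1.896]
wrist_force: [4.8, 2.4, 1.4]
width: 0.145
grip_force: 89.2
[1.79817251e+02 3.50770489e-02 1.08623348e+02] [4.7810886  2.42910222 1.44100978] [ 0.4644886  -0.75735525  0.14478942]
```

View pics/z5.png

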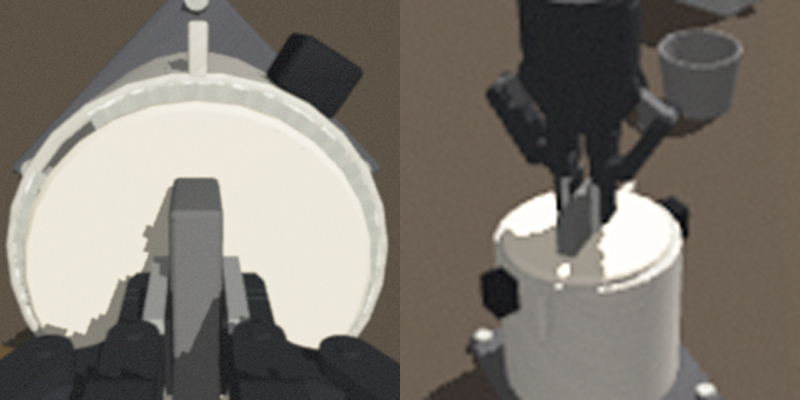

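The lid is seated and level. Its bar (crop u≈197) points straight at the rib (u≈198), the ring torque reads 0.145 N m (0.15 expected at the ribs), and nothing is drifting, so I'll hand it in.

```bash
python3 -c "
from workcell import robot
print(robot.job_done())"
```

```text
the job is handed in; nothing more can be done
None
```

I handed the job in with the tall stick upright in the pot's socket and the lid seated in the collar, turned 45° clockwise so its bar points at the ribs and held still with about 89 N of grip; the hand-in returned no verdict.

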